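# Restock the foam tool tray

### The job

The tool tray goes aboard the boat and its kit must be complete: lay the screwdriver, the hole saw, the folding rule and the block plane each in the foam recess cut to its own outline, the same way round as the outline, sitting right down on the yellow floor. Lay the tools in gently rather than dropping them, let go of all of them, and leave the pencil and the glue bottle where they are.

Things in the scene. Friction and masses are not known exactly. Their poses are not given: they have to be found in the camera images.
- screwdriver: Screwdriver, orange handle, steel shaft, 27 x 200 x 30 mm, lying on the bench. Origin: centre of its underside. Along y: handle from y = 0 to +100 mm, about 24 mm wide and 22 mm high at y = +22 (a good place to grip), 27 mm wide further back; shaft 6 mm thick from y = 0 to -100 mm. About 80 g.
- hole_saw: Hole saw: brass-coloured steel cup, 44 mm across and 36 mm high, standing on its teeth, with a grey shank on top (66 mm high in all). Origin: centre of its underside. Grip it round the cup. About 160 g.
- folding_rule: Folded wooden rule, yellow, a plain bar 15 x 212 x 17 mm lying along its y axis. Origin: centre of its underside. About 110 g. (The green tool case behind the loose tools stands 158 mm high: carry long things over or clear of it.)
- block_plane: Small black iron block plane standing on its sole, 45 x 162 x 40 mm, long along its y axis. Origin: centre of its underside. Grip it across its straight side walls (x = -22 and +22 mm, up to 28 mm high, along the whole length). About 0.7 kg.
- screwdriver_insert: Black foam insert with the screwdriver's yellow outline: slot 18 mm wide, y -108 to -16 mm; handle bay 41 mm wide, y -8 to 108. 74.5 x 238 x 14 mm, fixed in a wooden tray (rim 22 mm over the bench). Origin: centre of its underside, 4 mm over the bench; y along it. Yellow floor at z = 5 mm; grey finger trough right across, as deep, y -24 to 48 mm. Home: tool frame on this frame, 5 mm up.
- hole_saw_insert: Black foam insert with a round yellow pocket, 59 mm across, at its middle, for the hole saw (any turn). 74.5 x 238 x 14 mm, fixed in a wooden tray (rim 22 mm over the bench). Origin: centre of its underside, 4 mm over the bench; y along it. Yellow floor at z = 5 mm; no finger trough. Home: tool frame on this frame, 5 mm up.
- rule_insert: Black foam insert with the rule's yellow outline: a narrow slot 31 x 228 mm. 74.5 x 238 x 14 mm, fixed in a wooden tray (rim 22 mm over the bench). Origin: centre of its underside, 4 mm over the bench; y along it. Yellow floor at z = 5 mm; grey finger trough right across, as deep, y -24 to 48 mm. Home: tool frame on this frame, 5 mm up (or turned half round).
- plane_insert: Black foam insert with the plane's yellow outline: a wide oblong 60 x 178 mm. 74.5 x 238 x 14 mm, fixed in a wooden tray (rim 22 mm over the bench). Origin: centre of its underside, 4 mm over the bench; y along it. Yellow floor at z = 5 mm; grey finger trough right across, as deep, y -24 to 48 mm. Home: tool frame on this frame, 5 mm up (or turned half round).
- carpenter_pencil: Flat red carpenter's pencil, 13 x 165 x 8 mm, loose on the bench behind the tray; leave it alone. Origin: centre of its underside.
- glue_bottle: White glue bottle with orange nozzle, 55 x 57 x 172 mm, loose, standing behind the tray; leave it alone. Origin: centre of its underside.
There are look-alikes about, which are no part of the job. What is meant by the hole_saw is not black or purple, and is the larger of those in its own colour.

How it is judged:
By the outcome, as a careful person would: the job done as asked, in the order asked, and still so for the second after the job is handed in, with the robot touching nothing.
It also fails if it takes over 109 s, if anything falls off the work surface, if the arm or the gripper's body presses on something with over 40 N, if the wrist force passes 120 N, or if a joint passes its speed limit or range.

### The arm

A 7-joint arm with a two-finger parallel gripper is mounted at the origin on a cart in front of the work surface, level with it; the furniture and walls round the work are solid. World frame = base frame: x ahead of the robot, y to its left, z up, the work surface at z = 0. Lengths are in m, angles in rad, forces in N, time in s.
With the tool pointing down it reaches from about 0.425 to 0.825 m from the base axis. Payload 3.6 kg.
Tool frame: the origin (TCP) lies between the finger pads, 19 mm behind the fingertips; this is the grasp point; z points along the fingers, y is the line along which they close (so a half turn about z gives the same grasp; the last joint's range is limited). The gripper opens to 93 mm and grips with 3 to 60 N. Pads are 15 mm wide; open, the fingers measure 128 mm over their backs; the gripper's body (75 mm by 188 mm) begins 65 mm behind the grasp point.
Start: joints at [1.202, 0.615, -0.013, 1.423, 0.008, 1.103, -0.04], TCP at [0.218, -0.612, 0.237] pointing down, gripper open.
Joint ranges: [-3.12, 3.12], [-0.3, 2.06], [-1.34, 1.32], [0.26, 2.42], [-1.36, 4.5], [0.01, 1.98], [-2.84, 2.84]. Speed limits (rad/s): [2.79, 2.79, 3.14, 3.14, 3.14, 3.14, 3.14].

### API

Orientations are given as a unit quaternion [x, y, z, w].
In Python, from cell import * gives the robot as it stands.
- The arm moves only by the tool arm_command, never from a script. Its argument "motion" is a list of rows, each an object of numbers: "dx", "dy", "dz": the shift along the world's x, y, z in units of 40 mm (1.0 is 40 mm); "spin": the turn about the world's z in units of 6 degrees (1.0 is 6 degrees). In form: [{"dx": .., "dy": .., "dz": .., "spin": ..}, ...]. A call has 1 to 8 rows; each row shifts and turns the commanded pose from where the row before left it; what a row does not reach is not made up. A row lasts 1/8 s, in which the tool goes at most 62.5 mm and 10.7 degrees, less where a joint would pass 70% of its speed; a pose out of reach is approached as far as the arm can. A call is refused whole if a number of a shift passes 1 or a number of a turn 1, either way. A call with a gripper value outside its range is refused whole. "gripper" is the finger opening in mm, from 0 to 93, set as the call begins (left out, the last holds). The fingers move at their own pace and stop on an object; the grip force is fixed at half the most. Time passes only in rows, so rows that do not move let the fingers close. It gives the time, the measured TCP pose, the force, the opening and the grip force at its end, in the units of the state.
- get_state(): the state, without advancing time (a new reading comes with each control period).
- read_camera(name): name is "side" or "top"; returns a dict with "img" (420x560x3 uint8, red, green, blue), "z_map" (420x560 float32, m along the optical axis (not along the pixel's ray), 0 where there is no reading), "intrinsics" (3x3 intrinsics, pixels), "R" (3x3) and "t" (3): a world point X has camera coordinates R X + t. Camera axes: x right, y down, z forward; pixel columns grow to the right and rows downward; lengths in m; the calibration is good to about 2 mm. A picture is of the moment at which its call begins.
- hand_in(): hands the job in; it is judged then, once.
The state is a dict: "t": time; "joints": joint angles; "qvel": joint speeds; "joint_torque": joint torques, N m; "position": TCP position; "eef_rot": TCP orientation; "wrist_force": force on the tool from outside, world axes, zero at the start; "torque": the same for the moment, N m; "gripper_width": opening from 0.0 (shut) to 1.0 (fully open); "grasp_force": force on a finger pad.
Only numpy, scipy, OpenCV 4.12 (cv2) and the standard library are available. Lean on these libraries where they do the work, as an engineer would, in place of code of your own. Each camera call takes 0.05 s, during which the arm holds its last target. There are 200 camera calls.

## Working session

There is one attempt and no reset: what is moved stays moved. The work goes in short steps, Python scripts to look and compute and a tool call to move; the robot and the scene stay as the last step left them, time stands still between calls to the robot, and variables do not carry over. Pictures are saved under pics/ and viewed, at most 14 in all, crops included, and the job is handed in when it is done.

Besides the shell and the picture viewer there is one more tool, called after ">>>" as name([rows], argument=value, ...), one row to a line, values as JSON. arm_command: Moves the arm, as the interface text tells. Its arguments: {"type":"object","properties":{"motion":{"type":"array"},"gripper":{"type":"number"}},"required":["motion"]}

```bash
ls; mkdir -p pics; python3 - <<'E'
from cell import *
import cv2,numpy as np
for n in("top","side"):
    c=read_camera(n);np.savez(f"pics/{n}0.npz",**c)
    cv2.imwrite(f"pics/{n}0.png",c["img"][:,:,::-1])
    print(n,c["intrinsics"].tolist(),np.round(-c["R"].T@c["t"],3),np.round(c["R"],2).tolist())
print(get_state())
E
```

```text
pics
top [[431.6756752139683, 0.0, 274.92904636965443], [0.0, 431.6756752139683, 209.38199887510103], [0.0, 0.0, 1.0]] [ 0.346 -0.063  1.107] [[-0.05, -1.0, -0.0], [-0.98, 0.05, -0.2], [0.2, -0.01, -0.98]]
side [[494.70034455817944, 0.0, 282.13432416802266], [0.0, 494.70034455817944, 213.46438669626454], [0.0, 0.0, 1.0]] [ 0.271 -0.717  0.976] [[0.91, -0.4, 0.01], [-0.32, -0.73, -0.6], [0.25, 0.55, -0.8]]
{'t': 0.1, 'joints': array([ 1.20146677,  0.61578439, -0.01262373,  1.42470417,  0.00810006,
        1.10338083, -0.04038786]), 'qvel': array([-3.80027222e-05, -3.02071351e-03,  3.57217260e-04, -1.33532775e-03,
       -1.22287710e-03,  1.53393434e-03, -3.42831442e-05]), 'joint_torque': array([ 8.44559800e-04, -4.60043335e+01,  2.09761821e-01, -1.66246140e+01,
       -6.12375000e-02,  1.69060630e-02,  8.52710014e-05]), 'position': array([ 0.21829707, -0.61155776,  0.23643309]), 'eef_rot': array([ 9.85336709e-01,  1.70617495e-01, -2.00617149e-04, -1.09513915e-03]), 'wrist_force': array([-0.35673585, -0.47775991, -0.60422297]), 'torque': array([ 0.00017518, -0.03509924,  0.01492438]), 'grasp_force': 0.0, 'gripper_width': 1.000511884390348}
```

View pics/top0.png

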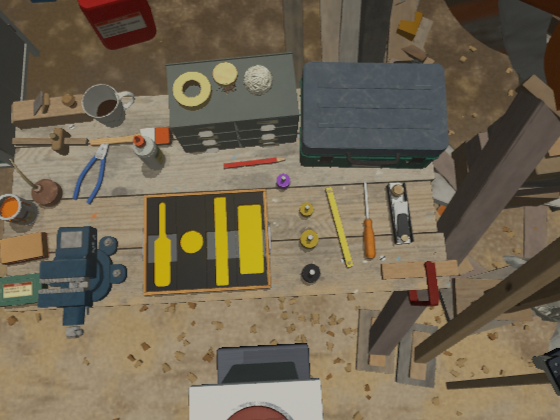

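View pics/side0.png

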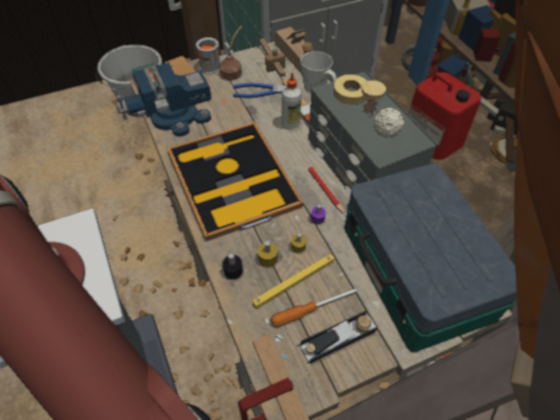

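The top view shows the tray at (207,241) with outlines for the screwdriver (162,245), hole saw (192,241), rule (222,241) and plane (251,240). The loose tools are the rule (340,227), screwdriver (367,220) and plane (400,213).

Hole-saw candidates are purple (283,181), small brass (306,210), large brass (309,239) and black (311,273). I choose the large brass one at (309,239) and will check it in a crop.

```bash
cat > h.py <<'E'
import cv2,numpy as np
def world(c):
    K,R,t,z=c["intrinsics"],c["R"],c["t"],c["z_map"]
    v,u=np.mgrid[:z.shape[0],:z.shape[1]]
    p=np.stack([(u-K[0,2])/K[0,0]*z,(v-K[1,2])/K[1,1]*z,z],-1)
    return (p-t)@R
def rect(P,m):
    q=P[m][:,:2]*1000
    (c,s,a)=cv2.minAreaRect(q.astype(np.float32))
    if s[0]<s[1]: s=s[::-1];a+=90
    a=(a+90)%180-90
    return f"n{len(q)} c {np.round(c,1)} size {np.round(s,1)} longaxis {a:.1f}deg z50 {np.median(P[m][:,2])*1000:.1f} z98 {np.percentile(P[m][:,2],98)*1000:.1f} mean {np.round(q.mean(0),1)}"
def blobs(c,mask,minn=25):
    P=world(c);n,l,s,_=cv2.connectedComponentsWithStats(mask.astype(np.uint8))
    for i in range(1,n):
        if s[i,4]>=minn: print(s[i,:4],rect(P,l==i))
E
python3 - <<'E'
from h import *
for n in("top","side"):
    c=dict(np.load(f"pics/{n}0.npz"));P=world(c);x,y,z=np.moveaxis(P,-1,0)
    ok=(c["z_map"]>0)&(x>.3)&(x<.85)&(y>-.6)&(y<.3)
    hs=cv2.cvtColor(c["img"],cv2.COLOR_RGB2HSV)
    print(n,"bench z",np.median(z[ok&(abs(z)<.01)]))
    print("yellow");blobs(c,ok&(hs[...,0]>20)&(hs[...,0]<34)&(hs[...,1]>150)&(hs[...,2]>90))
    print("tall");blobs(c,ok&(z>.006)&(z<.15)&(y<-.09)&(x<.66),20)
    im=c["img"][190:300,260:440] if n=="top" else c["img"][190:380,200:400]
    cv2.imwrite(f"pics/c_{n}.png",cv2.resize(im,None,fx=3.8 if n=="top" else 3,fy=3.8 if n=="top" else 3,interpolation=cv2.INTER_CUBIC)[:,:,::-1])
E
```

```text
top bench z 0.0005175068703098853
yellow
[328 193  23  70] n315 c [ 518.3 -237.6] size [183.2  22.7] longaxis 10.5deg z50 17.1 z98 21.2 mean [ 510.8 -235. ]
[214 197  15  89] n1089 c [500.   68.8] size [228.5  33.7] longaxis 0.2deg z50 9.7 z98 18.0 mean [497.2  68.9]
[154 202  17  85] n1018 c [499.4 219.4] size [216.7  44.2] longaxis 1.0deg z50 9.6 z98 19.2 mean [477.5 218.7]
[300 203  13  13] n105 c [ 566.  -153.1] size [32.1 31.1] longaxis 25.2deg z50 28.0 z98 32.9 mean [ 565.  -152.7]
[237 204  27  70] n1625 c [500.8  -6.2] size [179.4  62.2] longaxis 0.2deg z50 9.6 z98 16.8 mean [499.4  -6.4]
[180 230  23  23] n415 c [500.3 143.7] size [59.5 55.8] longaxis -74.1deg z50 9.7 z98 17.4 mean [500.2 144.5]
[300 230  19  18] n208 c [ 488.1 -154.2] size [43.4 41.1] longaxis -30.5deg z50 36.8 z98 40.5 mean [ 487.4 -153.5]
tall
[451 151  55  84] n2367 c [ 568.7 -571.1] size [171.3  78.2] longaxis -7.7deg z50 81.4 z98 147.5 mean [ 549.7 -555.4]
[347 157  52   9] n250 c [ 651.6 -310.8] size [121.4  16.4] longaxis -89.9deg z50 125.8 z98 130.2 mean [ 650.4 -311.4]
[407 157  19   8] n109 c [ 65
[... 2413 characters left out ...]
]
[253 254  82  53] n747 c [ 520.6 -235.5] size [212.2  18.4] longaxis 10.6deg z50 15.9 z98 20.2 mean [ 516.1 -237.6]
[271 289  87  38] n658 c [ 535.1 -312.3] size [199.7  27.9] longaxis -2.3deg z50 20.9 z98 27.4 mean [ 499.4 -312.4]
[394 297  15  27] n202 c [ 656.  -423.8] size [33.9  7.5] longaxis 89.0deg z50 104.6 z98 128.1 mean [ 656.2 -424. ]
[301 310  77  53] n1751 c [ 549.3 -393.8] size [162.1  46.6] longaxis 2.0deg z50 27.9 z98 39.1 mean [ 541.9 -396.5]
[238 334  71  86] n2417 c [ 364.8 -423.3] size [182.7 110. ] longaxis -90.0deg z50 22.4 z98 43.8 mean [ 386.6 -430.3]
[345 378  73  42] n1763 c [ 528.5 -563.4] size [93.8 58.6] longaxis -16.5deg z50 99.8 z98 148.3 mean [ 537.5 -562.1]
```

View pics/c_top.png

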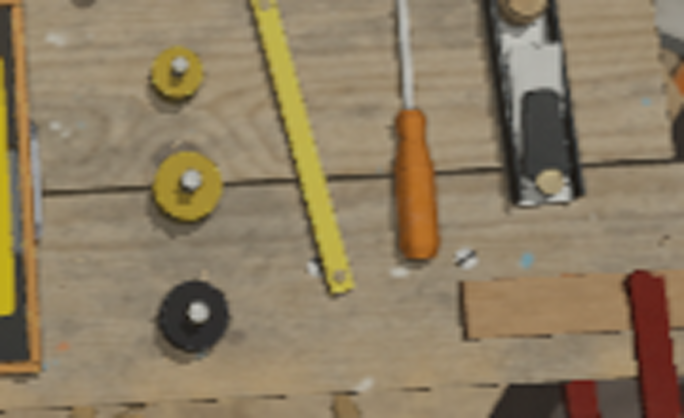

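View pics/c_side.png

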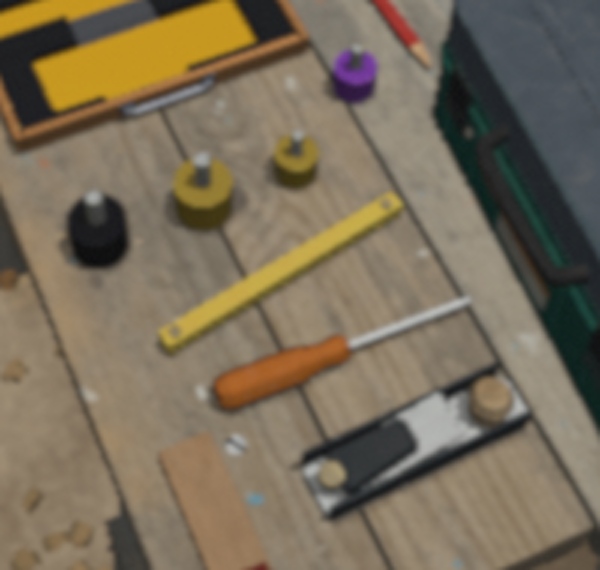

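The close crops confirm the choice. The large brass saw measures about 44 mm across and 67 mm high at (0.489,-0.155), against about 34 mm for the small one. Next I'll refine the screwdriver and plane axes and check for obstacles near the plane.

```bash
python3 - <<'E'
from h import *
for n in("top","side"):
    c=dict(np.load(f"pics/{n}0.npz"));P=world(c);x,y,z=np.moveaxis(P,-1,0)
    sd=(c["z_map"]>0)&(x>.42)&(x<.65)&(abs(y+.31)<.035)&(z>.006)
    for lo in np.arange(.44,.64,.02):
        m=sd&(abs(x-lo)<.01); 
        if m.sum(): print(n,"sd x%.2f y %.1f..%.1f"%(lo,*(np.percentile(y[m],[3,97])*1000)),m.sum())
    pl=(c["z_map"]>0)&(x>.45)&(x<.65)&(abs(y+.394)<.045)&(z>.022)&(z<.05)
    for lo in np.arange(.48,.63,.03):
        m=pl&(abs(x-lo)<.015); print("   pl x%.2f y %.1f..%.1f"%(lo,*(np.percentile(y[m],[2,98])*1000)))
    o=(c["z_map"]>0)&(z>.07)&(z<.5)&(x>.3)&(x<.62)&(y>-.62)&(y<.35)
    if o.any():
        for lo in np.arange(-.62,.34,.04):
            m=o&(abs(y-lo)<.02)
            if m.any(): print("   obst y%.2f x %.3f..%.3f z max %.3f n %d"%(lo,x[m].min(),x[m].max(),z[m].max(),m.sum()))
E
```

```text
top sd x0.44 y -316.4..-294.4 68
top sd x0.46 y -318.7..-293.5 87
top sd x0.48 y -318.9..-294.9 81
top sd x0.50 y -318.7..-295.5 75
top sd x0.52 y -317.2..-298.1 64
top sd x0.54 y -319.6..-300.2 24
top sd x0.56 y -311.5..-306.5 16
top sd x0.58 y -312.6..-306.8 19
top sd x0.60 y -318.7..-307.1 21
top sd x0.62 y -313.3..-308.3 16
   pl x0.48 y -415.7..-371.4
   pl x0.51 y -414.4..-370.4
   pl x0.54 y -413.6..-369.6
   pl x0.57 y -413.1..-368.4
   pl x0.60 y -411.7..-367.5
   pl x0.63 y -410.6..-367.1
   obst y-0.62 x 0.517..0.620 z max 0.257 n 568
   obst y-0.58 x 0.515..0.620 z max 0.249 n 1156
   obst y-0.54 x 0.520..0.620 z max 0.231 n 1099
side sd x0.44 y -321.3..-299.3 93
side sd x0.46 y -321.5..-298.8 125
side sd x0.48 y -322.5..-298.8 117
side sd x0.50 y -322.4..-301.5 101
side sd x0.52 y -320.8..-303.0 85
side sd x0.54 y -318.6..-305.8 34
side sd x0.56 y -313.6..-309.7 25
side sd x0.58 y -315.0..-309.2 26
side sd x0.60 y -314.5..-310.2 22
side sd x0.62 y -315.5..-310.8 25
   pl x0.48 y -418.1..-374.3
   pl x0.51 y -417.1..-373.2
   pl x0.54 y -416.1..-372.6
   pl x0.57 y -415.2..-371.5
   pl x0.60 y -414.3..-370.2
   pl x0.63 y -412.9..-368.9
   obst y-0.62 x 0.548..0.620 z max 0.250 n 902
   obst y-0.58 x 0.521..0.620 z max 0.246 n 2236
   obst y-0.54 x 0.523..0.616 z max 0.221 n 596
   obst y-0.18 x 0.487..0.487 z max 0.071 n 1
```

>>> arm_command([
  {"dx": 0.92,"dy": 0.95,"spin": -0.44},
  {"dx": 0.92,"dy": 0.95,"spin": -0.44},
  {"dx": 0.92,"dy": 0.95,"spin": -0.44},
  {"dx": 0.92,"dy": 0.95,"spin": -0.44},
  {"dx": 0.92,"dy": 0.95,"spin": -0.44},
  {"dx": 0.92,"dy": 0.95,"spin": -0.44},
  {"dx": 0.92,"dy": 0.95,"spin": -0.44},
  {"dx": 0.92,"dy": 0.95,"spin": -0.44},
], gripper=50)

```text
schema error: expected keys dx, dy, dz, spin
```

>>> arm_command([
  {"dx": 0.92,"dy": 0.95,"dz": 0,"spin": -0.44},
  {"dx": 0.92,"dy": 0.95,"dz": 0,"spin": -0.44},
  {"dx": 0.92,"dy": 0.95,"dz": 0,"spin": -0.44},
  {"dx": 0.92,"dy": 0.95,"dz": 0,"spin": -0.44},
  {"dx": 0.92,"dy": 0.95,"dz": 0,"spin": -0.44},
  {"dx": 0.92,"dy": 0.95,"dz": 0,"spin": -0.44},
  {"dx": 0.92,"dy": 0.95,"dz": 0,"spin": -0.44},
  {"dx": 0.92,"dy": 0.95,"dz": 0,"spin": -0.44},
], gripper=50)

```text
t: 1.1
position: [0.5137, -0.3067, 0.237]
eef_rot: [1.0, -0.014, -0.0, -0.0]
wrist_force: [0.2, -0.7, 0.2]
gripper_width: 0.539
grasp_force: 0.0
```

>>> arm_command([
  {"dx": -0.04,"dy": -0.04,"dz": -1,"spin": 0},
  {"dx": 0,"dy": 0,"dz": -1,"spin": 0},
  {"dx": 0,"dy": 0,"dz": -1,"spin": 0},
  {"dx": 0,"dy": 0,"dz": -0.9,"spin": 0},
  {"dx": 0,"dy": 0,"dz": -0.7,"spin": 0},
  {"dx": 0,"dy": 0,"dz": -0.5,"spin": 0},
  {"dx": 0,"dy": 0,"dz": -0.25,"spin": 0},
  {"dx": 0,"dy": 0,"dz": 0,"spin": 0},
])

```text
t: 2.1
position: [0.5109, -0.3095, 0.0229]
eef_rot: [1.0, -0.013, -0.001, -0.0]
wrist_force: [-0.1, -0.0, 0.7]
gripper_width: 0.535
grasp_force: 0.0
```

>>> arm_command([
  {"dx": 0,"dy": 0,"dz": 0,"spin": 0},
  {"dx": 0,"dy": 0,"dz": 0,"spin": 0},
  {"dx": 0,"dy": 0,"dz": 0,"spin": 0},
  {"dx": 0,"dy": 0,"dz": 0,"spin": 0},
  {"dx": 0,"dy": 0,"dz": 0,"spin": 0},
], gripper=0)

```text
t: 2.72
position: [0.5118, -0.3099, 0.0239]
eef_rot: [1.0, -0.013, 0.001, 0.0]
wrist_force: [-0.1, -0.0, 2.0]
gripper_width: 0.252
grasp_force: 29.8
```

>>> arm_command([
  {"dx": 0,"dy": 0,"dz": 0.4,"spin": 0},
  {"dx": 0,"dy": 0,"dz": 0.9,"spin": 0},
  {"dx": 0,"dy": 0.3,"dz": 0.9,"spin": 0},
  {"dx": -0.1,"dy": 0.7,"dz": 0.4,"spin": 0.1},
  {"dx": -0.1,"dy": 0.9,"dz": 0,"spin": 0.1},
  {"dx": -0.1,"dy": 1,"dz": 0,"spin": 0.1},
  {"dx": -0.1,"dy": 1,"dz": 0,"spin": 0},
  {"dx": -0.1,"dy": 1,"dz": 0,"spin": 0},
])

```text
t: 3.72
position: [0.4911, -0.1126, 0.1283]
eef_rot: [1.0, 0.003, 0.0, 0.0]
wrist_force: [-0.1, -0.3, -0.5]
gripper_width: 0.256
grasp_force: 29.8
```

>>> arm_command([
  {"dx": -0.1,"dy": 1,"dz": 0,"spin": 0},
  {"dx": -0.1,"dy": 1,"dz": 0,"spin": 0},
  {"dx": -0.1,"dy": 1,"dz": 0,"spin": 0},
  {"dx": -0.06,"dy": 1,"dz": 0,"spin": 0},
  {"dx": 0,"dy": 1,"dz": 0,"spin": 0},
  {"dx": 0,"dy": 1,"dz": 0,"spin": 0},
  {"dx": 0,"dy": 1,"dz": 0,"spin": 0},
  {"dx": 0,"dy": 0.7,"dz": 0,"spin": 0},
])

```text
t: 4.72
position: [0.4766, 0.1965, 0.1282]
eef_rot: [1.0, 0.004, 0.0, -0.001]
wrist_force: [0.8, -0.3, -0.7]
gripper_width: 0.254
grasp_force: 29.8
```

>>> arm_command([
  {"dx": 0,"dy": 0.45,"dz": 0,"spin": 0},
  {"dx": 0,"dy": 0.15,"dz": 0,"spin": 0},
  {"dx": 0,"dy": 0,"dz": 0,"spin": 0},
  {"dx": 0,"dy": 0,"dz": 0,"spin": 0},
])

```text
t: 5.22
position: [0.4771, 0.2166, 0.1275]
eef_rot: [1.0, 0.002, -0.0, 0.001]
wrist_force: [0.3, -0.1, -0.7]
gripper_width: 0.255
grasp_force: 29.8
```

```bash
cat > snap.py <<'E'
import sys
from cell import *
from h import *
def snap(n,tag,box=None,f=1):
    c=read_camera(n);np.savez(f"pics/{tag}.npz",**c)
    im=c["img"]
    if box: im=im[box[1]:box[3],box[0]:box[2]]
    cv2.imwrite(f"pics/{tag}.png",cv2.resize(im,None,fx=f,fy=f,interpolation=cv2.INTER_CUBIC)[:,:,::-1])
    return c
E
python3 - <<'E'
from snap import *
c=snap("side","s1",(150,80,320,240),3.6)
P=world(c);x,y,z=np.moveaxis(P,-1,0)
hs=cv2.cvtColor(c["img"],cv2.COLOR_RGB2HSV)
m=(c["z_map"]>0)&(hs[...,0]<14)&(hs[...,1]>150)&(z>.07)&(z<.16)&(x>.3)&(x<.62)&(y>.1)&(y<.3)
blobs(c,m)
m=(c["z_map"]>0)&(z>.08)&(z<.16)&(x>.3)&(x<.62)&(y>.1)&(y<.3)
for lo in np.arange(.38,.62,.02):
    k=m&(abs(x-lo)<.01)
    if k.any():print("%.2f"%lo,np.round(np.percentile(y[k],[3,97]),4),k.sum(),np.round(np.percentile(z[k],[3,97]),3))
print(get_state()["position"])
E
```

```text
[176 120  27  13] n143 c [433.4 211.2] size [63.  20.5] longaxis -4.0deg z50 125.7 z98 130.1 mean [429.9 209.6]
0.40 [0.2034 0.2212] 42 [0.108 0.129]
0.42 [0.202  0.2244] 91 [0.107 0.13 ]
0.44 [0.2017 0.2213] 88 [0.106 0.13 ]
0.46 [0.189  0.2201] 66 [0.107 0.131]
0.48 [0.1849 0.1915] 41 [0.116 0.14 ]
0.50 [0.2028 0.2119] 18 [0.11  0.123]
0.52 [0.21   0.2133] 7 [0.113 0.117]
0.54 [0.209  0.2144] 15 [0.112 0.12 ]
0.56 [0.2079 0.2152] 19 [0.114 0.119]
0.58 [0.2069 0.2148] 19 [0.113 0.119]
0.60 [0.2084 0.2136] 8 [0.114 0.119]
[0.47710956 0.21672786 0.12748053]
```

View pics/s1.png

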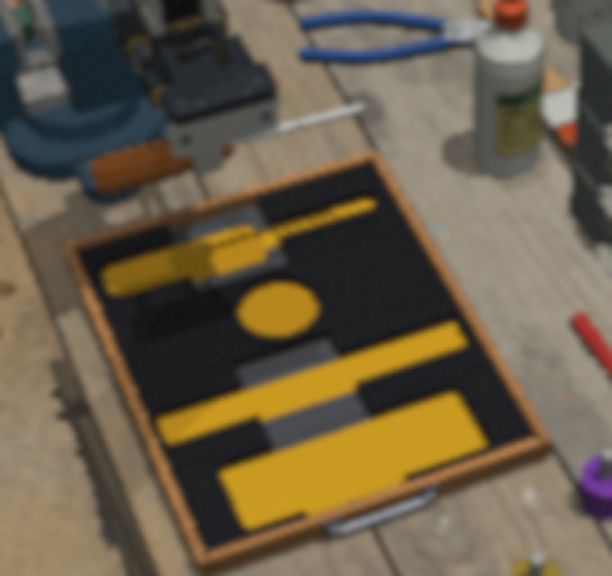

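The screwdriver hangs level over its outline, with the handle at s1 px (150,165) and the shaft towards (360,108), the right way round. Lowering it now.

>>> arm_command([
  {"dx": 0,"dy": 0.04,"dz": -0.6,"spin": 0},
  {"dx": 0,"dy": 0,"dz": -0.7,"spin": 0},
  {"dx": 0,"dy": 0,"dz": -0.45,"spin": 0},
  {"dx": 0,"dy": 0,"dz": -0.25,"spin": 0},
  {"dx": 0,"dy": 0,"dz": -0.15,"spin": 0},
  {"dx": 0,"dy": 0,"dz": -0.1,"spin": 0},
  {"dx": 0,"dy": 0,"dz": -0.05,"spin": 0},
  {"dx": 0,"dy": 0,"dz": 0,"spin": 0},
])

```text
t: 6.28
position: [0.4771, 0.22, 0.0357]
eef_rot: [1.0, 0.003, 0.0, -0.0]
wrist_force: [0.6, 0.3, -0.4]
gripper_width: 0.251
grasp_force: 29.8
```

>>> arm_command([
  {"dx": 0,"dy": -0.02,"dz": -0.05,"spin": 0},
  {"dx": 0,"dy": 0,"dz": -0.03,"spin": 0},
  {"dx": 0,"dy": 0,"dz": -0.03,"spin": 0},
  {"dx": 0,"dy": 0,"dz": 0,"spin": 0},
])

```text
t: 6.78
position: [0.4777, 0.2191, 0.0322]
eef_rot: [1.0, 0.003, 0.001, -0.0]
wrist_force: [-0.1, -1.0, 7.3]
gripper_width: 0.253
grasp_force: 29.8
```

>>> arm_command([
  {"dx": 0,"dy": 0,"dz": 0,"spin": 0},
  {"dx": 0,"dy": 0,"dz": 0,"spin": 0},
  {"dx": 0,"dy": 0,"dz": 0,"spin": 0},
], gripper=32)

```text
t: 7.15
position: [0.4766, 0.219, 0.0308]
eef_rot: [1.0, 0.003, -0.0, 0.0]
wrist_force: [-0.0, 0.2, 0.3]
gripper_width: 0.341
grasp_force: 0.0
```

>>> arm_command([
  {"dx": 0,"dy": 0,"dz": 0.2,"spin": 0},
  {"dx": 0,"dy": 0,"dz": 0.5,"spin": 0},
  {"dx": 0,"dy": 0,"dz": 0.9,"spin": 0},
  {"dx": 0,"dy": 0,"dz": 1,"spin": 0},
  {"dx": 0,"dy": -0.4,"dz": 0.6,"spin": 0},
  {"dx": 0,"dy": -0.9,"dz": 0,"spin": 0},
  {"dx": 0,"dy": -1,"dz": 0,"spin": 0},
  {"dx": 0,"dy": -1,"dz": 0,"spin": 0},
])

```text
t: 8.15
position: [0.4768, 0.0859, 0.1596]
eef_rot: [1.0, 0.003, 0.0, -0.0]
wrist_force: [-0.6, 0.4, 0.4]
gripper_width: 0.344
grasp_force: 0.0
```

>>> arm_command([
  {"dx": 0.1,"dy": -1,"dz": 0,"spin": 0},
  {"dx": 0.1,"dy": -1,"dz": 0,"spin": 0},
  {"dx": 0.1,"dy": -1,"dz": 0,"spin": 0},
  {"dx": 0,"dy": -1,"dz": 0,"spin": 0},
  {"dx": 0,"dy": -1,"dz": 0,"spin": 0},
  {"dx": 0,"dy": -0.7,"dz": 0,"spin": 0},
  {"dx": 0,"dy": -0.3,"dz": 0,"spin": 0},
  {"dx": 0,"dy": 0,"dz": 0,"spin": 0},
], gripper=68)

```text
t: 9.15
position: [0.4888, -0.153, 0.1592]
eef_rot: [1.0, 0.002, 0.0, -0.0]
wrist_force: [0.5, 1.2, -0.2]
gripper_width: 0.735
grasp_force: 0.0
```

```bash
python3 - <<'E'
from snap import *
print(get_state()["position"])
c=snap("top","t2",(130,170,290,310),4.5)
E
```

```text
[ 0.48881682 -0.15301098  0.1591936 ]
```

View pics/t2.png

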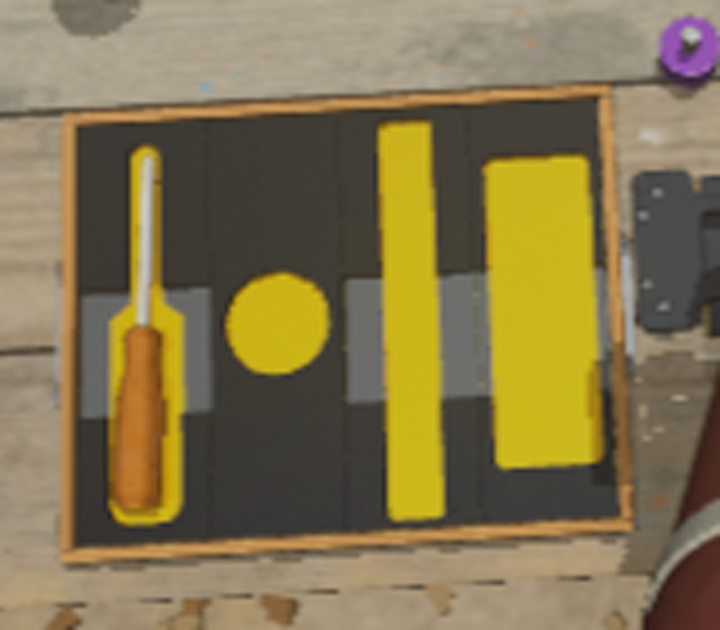

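The screwdriver lies in its outline, with the handle at t2 px (138,430) and the shaft at (147,230), slightly turned but clear of the foam. I'll measure its yaw later and take the hole saw now.

>>> arm_command([
  {"dx": 0,"dy": -0.05,"dz": -0.8,"spin": 0},
  {"dx": 0,"dy": 0,"dz": -0.8,"spin": 0},
  {"dx": 0,"dy": 0,"dz": -0.7,"spin": 0},
  {"dx": 0,"dy": 0,"dz": -0.5,"spin": 0},
  {"dx": 0,"dy": 0,"dz": -0.33,"spin": 0},
  {"dx": 0,"dy": 0,"dz": 0,"spin": 0},
])

```text
t: 9.95
position: [0.4887, -0.1537, 0.0333]
eef_rot: [1.0, 0.004, -0.001, -0.001]
wrist_force: [-0.2, 0.9, 0.2]
gripper_width: 0.729
grasp_force: 0.0
```

>>> arm_command([
  {"dx": 0,"dy": 0,"dz": 0,"spin": 0},
  {"dx": 0,"dy": 0,"dz": 0,"spin": 0},
  {"dx": 0,"dy": 0,"dz": 0,"spin": 0},
  {"dx": 0,"dy": 0,"dz": 0,"spin": 0},
  {"dx": 0,"dy": 0,"dz": 0,"spin": 0},
], gripper=0)

```text
t: 10.58
position: [0.4893, -0.1547, 0.0345]
eef_rot: [1.0, 0.003, 0.001, -0.0]
wrist_force: [-0.5, 1.5, 6.1]
gripper_width: 0.472
grasp_force: 30.0
```

```bash
python3 - <<'E'
from h import *
c=dict(np.load("pics/t2.npz"));P=world(c);x,y,z=np.moveaxis(P,-1,0)
hs=cv2.cvtColor(c["img"],cv2.COLOR_RGB2HSV)
m=(x>.38)&(x<.52)&(abs(y-.22)<.03)&(hs[...,0]<14)&(hs[...,1]>130)
s=(x>.51)&(x<.61)&(abs(y-.218)<.012)&(hs[...,1]<110)&(z>.012)
for n,k in(("handle",m),("shaft",s)):
    for lo in np.arange(.4,.61,.025):
        q=k&(abs(x-lo)<.0125)
        if q.sum()>3: print(n,"%.3f"%lo,np.round([y[q].mean(),y[q].min(),y[q].max()],4),"z",np.round(np.percentile(z[q],[10,95]),4),q.sum())
print(x[m].min(),x[s].max())
E
```

```text
shaft 0.525 [0.2176 0.2065 0.2299] z [0.015  0.0277] 36
shaft 0.550 [0.2183 0.2061 0.2298] z [0.0168 0.0276] 36
shaft 0.575 [0.2161 0.2062 0.2296] z [0.0174 0.0272] 41
shaft 0.600 [0.2184 0.2062 0.2299] z [0.0155 0.0267] 37Traceback (most recent call last):
  File "<stdin>", line 10, in <module>
    return umr_minimum(a, axis, None, out, keepdims, initial, where)
ValueError: zero-size array to reduction operation minimum which has no identity
```

>>> arm_command([
  {"dx": 0,"dy": 0,"dz": 0.4,"spin": 0},
  {"dx": 0,"dy": 0,"dz": 0.9,"spin": 0},
  {"dx": 0.09,"dy": 0.5,"dz": 0.7,"spin": 0},
  {"dx": 0.1,"dy": 1,"dz": 0.2,"spin": 0},
  {"dx": 0.1,"dy": 1,"dz": 0,"spin": 0},
  {"dx": 0,"dy": 1,"dz": 0,"spin": 0},
  {"dx": 0,"dy": 1,"dz": 0,"spin": 0},
  {"dx": 0,"dy": 1,"dz": 0,"spin": 0},
])

```text
t: 11.58
position: [0.5003, 0.066, 0.1224]
eef_rot: [1.0, 0.003, 0.0, 0.0]
wrist_force: [-0.1, -0.1, -0.9]
gripper_width: 0.477
grasp_force: 30.0
```

>>> arm_command([
  {"dx": 0,"dy": 1,"dz": 0,"spin": 0},
  {"dx": 0,"dy": 0.7,"dz": 0,"spin": 0},
  {"dx": 0,"dy": 0.27,"dz": 0,"spin": 0},
  {"dx": 0,"dy": 0,"dz": -0.4,"spin": 0},
  {"dx": 0,"dy": 0,"dz": -0.6,"spin": 0},
  {"dx": 0,"dy": 0,"dz": -0.4,"spin": 0},
  {"dx": 0,"dy": 0,"dz": -0.2,"spin": 0},
  {"dx": 0,"dy": 0,"dz": 0,"spin": 0},
])

```text
t: 12.58
position: [0.5004, 0.1433, 0.0576]
eef_rot: [1.0, 0.002, -0.0, 0.0]
wrist_force: [-0.1, 0.6, -1.4]
gripper_width: 0.472
grasp_force: 30.0
```

```bash
python3 - <<'E'
from h import *
c=dict(np.load("pics/t2.npz"));P=world(c);x,y,z=np.moveaxis(P,-1,0)
k=(x>.37)&(x<.53)&(abs(y-.22)<.035)&(z>.0245)
for lo in np.arange(.39,.53,.02):
    q=k&(abs(x-lo)<.01)
    if q.sum()>3: print("%.3f"%lo,np.round([y[q].mean(),y[q].min(),y[q].max()],4),"z",np.round(np.percentile(z[q],[10,95]),4),q.sum())
E
```

```text
0.410 [0.2189 0.2076 0.2311] z [0.0278 0.0374] 81
0.430 [0.2185 0.2066 0.2321] z [0.0277 0.0378] 88
0.450 [0.2185 0.2068 0.2323] z [0.0268 0.0378] 86
0.470 [0.2179 0.2062 0.2307] z [0.0276 0.0358] 66
0.490 [0.2181 0.2073 0.2277] z [0.0262 0.0343] 54
0.510 [0.2172 0.2147 0.22  ] z [0.0255 0.029 ] 12
0.530 [0.2163 0.2151 0.2176] z [0.0249 0.0259] 6
```

>>> arm_command([
  {"dx": 0,"dy": 0.02,"dz": -0.15,"spin": 0},
  {"dx": 0,"dy": 0,"dz": -0.1,"spin": 0},
  {"dx": 0,"dy": 0,"dz": -0.06,"spin": 0},
  {"dx": 0,"dy": 0,"dz": -0.03,"spin": 0},
  {"dx": 0,"dy": 0,"dz": -0.03,"spin": 0},
  {"dx": 0,"dy": 0,"dz": 0,"spin": 0},
])

```text
t: 13.32
position: [0.5005, 0.1447, 0.0435]
eef_rot: [1.0, 0.003, 0.0, -0.0]
wrist_force: [-1.2, -0.1, 3.7]
gripper_width: 0.477
grasp_force: 30.0
```

>>> arm_command([
  {"dx": 0,"dy": 0,"dz": 0,"spin": 0},
  {"dx": 0,"dy": 0,"dz": 0,"spin": 0},
  {"dx": 0,"dy": 0,"dz": 0,"spin": 0},
  {"dx": 0,"dy": 0,"dz": 0.3,"spin": 0},
  {"dx": 0,"dy": 0,"dz": 0.8,"spin": 0},
  {"dx": 0,"dy": 0,"dz": 1,"spin": 0},
  {"dx": 0,"dy": 0,"dz": 0.9,"spin": 0},
], gripper=55)

```text
t: 14.2
position: [0.5006, 0.1446, 0.1652]
eef_rot: [1.0, 0.003, 0.001, -0.0]
wrist_force: [0.2, 0.6, 0.7]
gripper_width: 0.592
grasp_force: 0.0
```

>>> arm_command([
  {"dx": 0,"dy": -0.8,"dz": 0.2,"spin": 0.3},
  {"dx": 0,"dy": -1,"dz": 0,"spin": 0.3},
  {"dx": 0,"dy": -1,"dz": 0,"spin": 0.3},
  {"dx": 0,"dy": -1,"dz": 0,"spin": 0.3},
  {"dx": 0,"dy": -1,"dz": 0,"spin": 0.3},
  {"dx": 0,"dy": -1,"dz": 0,"spin": 0.23},
  {"dx": 0.1,"dy": -1,"dz": 0,"spin": 0},
  {"dx": 0.1,"dy": -1,"dz": 0,"spin": 0},
], gripper=42)

```text
t: 15.2
position: [0.5085, -0.1687, 0.172]
eef_rot: [0.996, 0.093, 0.001, 0.0]
wrist_force: [0.5, -0.3, -0.4]
gripper_width: 0.449
grasp_force: 0.0
```

>>> arm_command([
  {"dx": 0,"dy": -0.8,"dz": 0,"spin": 0},
  {"dx": 0,"dy": -0.5,"dz": 0,"spin": 0},
  {"dx": 0,"dy": -0.3,"dz": -0.3,"spin": 0},
  {"dx": 0,"dy": 0,"dz": -0.7,"spin": 0},
  {"dx": 0,"dy": 0,"dz": -0.7,"spin": 0},
  {"dx": 0,"dy": 0,"dz": 0,"spin": 0},
])

```text
t: 15.95
position: [0.5069, -0.2292, 0.1007]
eef_rot: [0.996, 0.094, -0.003, -0.002]
wrist_force: [-0.2, 0.5, -0.5]
gripper_width: 0.453
grasp_force: 0.0
```

>>> arm_command([
  {"dx": 0,"dy": -0.16,"dz": -0.5,"spin": 0},
  {"dx": 0,"dy": 0,"dz": -0.6,"spin": 0},
  {"dx": 0,"dy": 0,"dz": -0.5,"spin": 0},
  {"dx": 0,"dy": 0,"dz": -0.33,"spin": 0},
  {"dx": 0,"dy": 0,"dz": 0,"spin": 0},
])

```text
t: 16.58
position: [0.5085, -0.2372, 0.0256]
eef_rot: [0.996, 0.094, -0.0, -0.0]
wrist_force: [-0.0, -0.7, -0.0]
gripper_width: 0.452
grasp_force: 0.0
```

>>> arm_command([
  {"dx": 0,"dy": 0,"dz": 0,"spin": 0},
  {"dx": 0,"dy": 0,"dz": 0,"spin": 0},
  {"dx": 0,"dy": 0,"dz": 0,"spin": 0},
  {"dx": 0,"dy": 0,"dz": 0,"spin": 0},
  {"dx": 0,"dy": 0,"dz": 0,"spin": 0},
], gripper=0)

```text
t: 17.2
position: [0.5087, -0.2375, 0.0263]
eef_rot: [0.996, 0.093, 0.0, -0.0]
wrist_force: [-0.4, 0.7, 4.8]
gripper_width: 0.16
grasp_force: 30.0
```

```bash
python3 - <<'E'
from snap import *
snap("top","t3",(130,170,370,310),3.3);print(get_state()["position"])
E
```

```text
[ 0.50868242 -0.23748699  0.02635306]
```

View pics/t3.png

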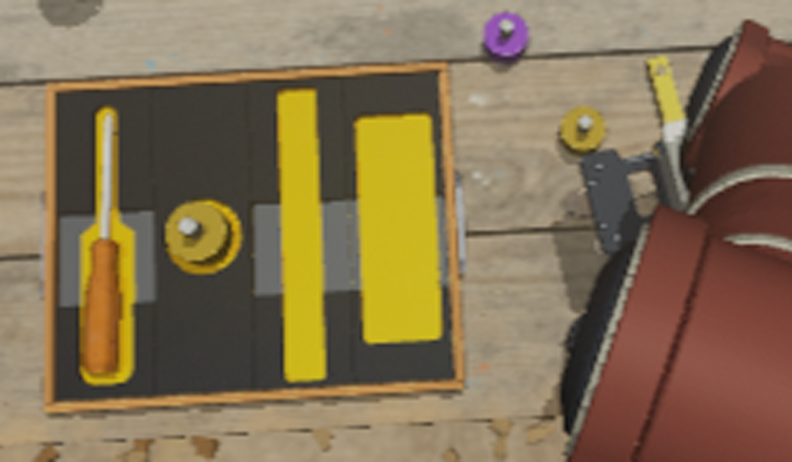

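The hole saw stands within its pocket (t3 px (200,232)); the small offset is parallax from its height. The rule is gripped, so I carry it over.

>>> arm_command([
  {"dx": 0,"dy": 0,"dz": 0.4,"spin": 0},
  {"dx": 0,"dy": 0,"dz": 0.9,"spin": 0},
  {"dx": 0,"dy": 0,"dz": 0.9,"spin": 0},
  {"dx": -0.1,"dy": 0.6,"dz": 0.3,"spin": -0.25},
  {"dx": -0.1,"dy": 0.9,"dz": 0,"spin": -0.3},
  {"dx": -0.1,"dy": 1,"dz": 0,"spin": -0.3},
  {"dx": -0.1,"dy": 1,"dz": 0,"spin": -0.3},
  {"dx": -0.1,"dy": 1,"dz": 0,"spin": -0.3},
])

```text
t: 18.25
position: [0.4884, -0.0568, 0.1264]
eef_rot: [1.0, 0.017, 0.0, 0.0]
wrist_force: [-1.0, 0.6, -0.5]
gripper_width: 0.16
grasp_force: 30.0
```

>>> arm_command([
  {"dx": 0,"dy": 1,"dz": 0,"spin": -0.3},
  {"dx": 0,"dy": 1,"dz": 0,"spin": 0},
  {"dx": 0,"dy": 0.7,"dz": 0,"spin": 0},
  {"dx": 0,"dy": 0.4,"dz": 0,"spin": 0},
  {"dx": 0,"dy": 0.05,"dz": -0.3,"spin": 0},
  {"dx": 0,"dy": 0,"dz": -0.6,"spin": 0},
  {"dx": 0,"dy": 0,"dz": -0.5,"spin": 0},
  {"dx": 0,"dy": 0,"dz": 0,"spin": 0},
])

```text
t: 19.25
position: [0.4872, 0.0661, 0.0682]
eef_rot: [1.0, 0.0, -0.002, 0.001]
wrist_force: [0.1, 0.8, -0.9]
gripper_width: 0.158
grasp_force: 30.0
```

```bash
python3 - <<'E'
from snap import *
print(get_state()["position"])
c=snap("side","s3",(150,80,320,240),3.6);P=world(c);x,y,z=np.moveaxis(P,-1,0)
hs=cv2.cvtColor(c["img"],cv2.COLOR_RGB2HSV)
m=(hs[...,0]>18)&(hs[...,0]<34)&(hs[...,1]>120)&(z>.048)&(z<.1)&(abs(y-.07)<.03)&(x>.37)&(x<.63)
blobs(c,m,8)
c=read_camera("top");P=world(c);x,y,z=np.moveaxis(P,-1,0)
k=(abs(x-.5)<.03)&(abs(y-.144)<.03)
print("saw",rect(P,k&(z>.036)),np.percentile(z[k],99))
E
```

```text
[0.48719758 0.06613192 0.06821365]
[258 161  19  13] n123 c [579.8  63.1] size [52.4 18.7] longaxis -0.6deg z50 56.5 z98 60.9 mean [578.8  61.8]
[195 177  31  16] n221 c [432.1  63. ] size [77.1 20.2] longaxis 2.2deg z50 57.3 z98 61.9 mean [432.3  61.9]
  return _methods._mean(a, axis=axis, dtype=dtype,
  ret = ret.dtype.type(ret / rcount)
Traceback (most recent call last):
  File "h.py", line 12, in rect
    return f"n{len(q)} c {np.round(c,1)} size {np.round(s,1)} longaxis {a:.1f}deg z50 {np.median(P[m][:,2])*1000:.1f} z98 {np.percentile(P[m][:,2],98)*1000:.1f} mean {np.round(q.mean(0),1)}"
                                                                                                                           ~~~~~~~~~~~~~^^^^^^^^^^^^^^
IndexError: index -1 is out of bounds for axis 0 with size 0
```

View pics/s3.png

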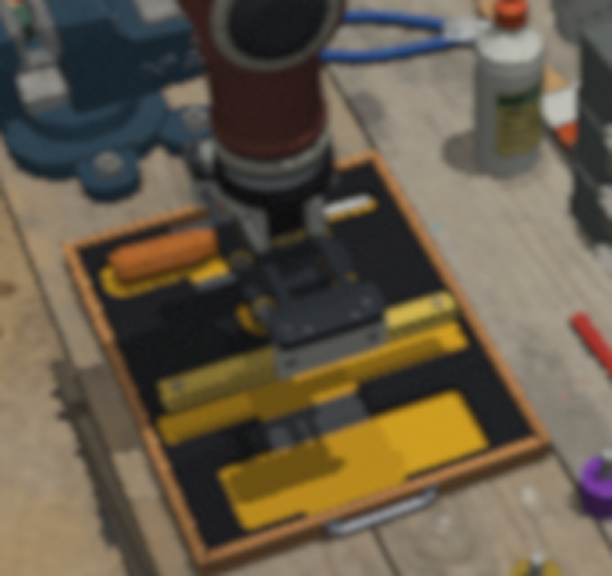

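The rule hangs level above its slot, with its ends at s3 px (170,392) and (455,305). It is centred at x 0.4998 and about 2 mm low in y.

>>> arm_command([
  {"dx": 0,"dy": 0.05,"dz": -0.25,"spin": 0},
  {"dx": 0,"dy": 0,"dz": -0.25,"spin": 0},
  {"dx": 0,"dy": 0,"dz": -0.15,"spin": 0},
  {"dx": 0,"dy": 0,"dz": -0.1,"spin": 0},
  {"dx": 0,"dy": 0,"dz": -0.05,"spin": 0},
  {"dx": 0,"dy": 0,"dz": -0.03,"spin": 0},
  {"dx": 0,"dy": 0,"dz": 0,"spin": 0},
])

```text
t: 20.23
position: [0.4886, 0.0703, 0.0367]
eef_rot: [1.0, 0.002, 0.0, -0.0]
wrist_force: [-0.2, 0.2, -1.1]
gripper_width: 0.159
grasp_force: 30.0
```

>>> arm_command([
  {"dx": 0,"dy": 0,"dz": -0.03,"spin": 0},
  {"dx": 0,"dy": 0,"dz": -0.02,"spin": 0},
  {"dx": 0,"dy": 0,"dz": 0,"spin": 0},
])

```text
t: 20.6
position: [0.4887, 0.0703, 0.0353]
eef_rot: [1.0, 0.002, 0.0, -0.0]
wrist_force: [-0.6, 0.5, 5.5]
gripper_width: 0.155
grasp_force: 30.0
```

>>> arm_command([
  {"dx": 0,"dy": 0,"dz": 0,"spin": 0},
  {"dx": 0,"dy": 0,"dz": 0,"spin": 0},
  {"dx": 0,"dy": 0,"dz": 0.2,"spin": 0},
  {"dx": 0,"dy": 0,"dz": 0.6,"spin": 0},
  {"dx": 0,"dy": 0,"dz": 0.9,"spin": 0},
  {"dx": 0,"dy": -0.3,"dz": 0.9,"spin": 0},
  {"dx": 0,"dy": -0.8,"dz": 0.4,"spin": 0},
  {"dx": 0,"dy": -1,"dz": 0,"spin": 0},
], gripper=27)

```text
t: 21.6
position: [0.4897, -0.0137, 0.1566]
eef_rot: [1.0, 0.003, 0.002, -0.0]
wrist_force: [-0.2, -0.8, -0.4]
gripper_width: 0.288
grasp_force: 0.0
```

>>> arm_command([
  {"dx": 0.2,"dy": -1,"dz": 0,"spin": 0.1},
  {"dx": 0.2,"dy": -1,"dz": 0,"spin": 0.1},
  {"dx": 0.2,"dy": -1,"dz": 0,"spin": 0.08},
  {"dx": 0.2,"dy": -1,"dz": 0,"spin": 0},
  {"dx": 0.2,"dy": -1,"dz": 0,"spin": 0},
  {"dx": 0.2,"dy": -1,"dz": 0,"spin": 0},
  {"dx": 0.2,"dy": -1,"dz": 0,"spin": 0},
  {"dx": 0,"dy": -1,"dz": 0,"spin": 0},
], gripper=68)

```text
t: 22.6
position: [0.545, -0.3346, 0.1549]
eef_rot: [1.0, 0.017, 0.0, -0.0]
wrist_force: [0.8, 0.1, 1.3]
gripper_width: 0.734
grasp_force: 0.0
```

>>> arm_command([
  {"dx": 0,"dy": -0.8,"dz": 0,"spin": 0},
  {"dx": 0,"dy": -0.5,"dz": 0,"spin": 0},
  {"dx": 0,"dy": -0.18,"dz": -0.3,"spin": 0},
  {"dx": 0,"dy": 0,"dz": -0.7,"spin": 0},
  {"dx": 0,"dy": 0,"dz": -0.5,"spin": 0},
  {"dx": 0,"dy": 0,"dz": 0,"spin": 0},
])

```text
t: 23.35
position: [0.5437, -0.39, 0.0921]
eef_rot: [1.0, 0.017, -0.002, -0.002]
wrist_force: [-0.5, 0.9, 0.1]
gripper_width: 0.732
grasp_force: 0.0
```

```bash
python3 - <<'E'
from snap import *
s=get_state();print(s["position"],s["eef_rot"])
c=snap("top","t4",(130,170,290,310),4.5);P=world(c);x,y,z=np.moveaxis(P,-1,0)
k=(abs(x-.5)<.03)&(abs(y-.144)<.03)
print("saw",rect(P,k&(z>.036)),np.percentile(z[k],99))
hs=cv2.cvtColor(c["img"],cv2.COLOR_RGB2HSV)
print("rule",rect(P,(abs(y-.07)<.02)&(abs(x-.5)<.12)&(z>.0225)))
snap("side","s4",(240,220,440,390),3.5)
E
```

```text
[ 0.54374708 -0.39000341  0.0920839 ] [ 0.99984248  0.01747359 -0.00203175 -0.00235743]
saw n272 c [499.6 144.1] size [44.  43.9] longaxis 61.0deg z50 45.8 z98 76.5 mean [498.9 143.4] 0.0764411209621043
rule n494 c [502.3  69.8] size [234.1  31.7] longaxis 2.1deg z50 26.3 z98 30.1 mean [498.5  70.1]
```

View pics/t4.png

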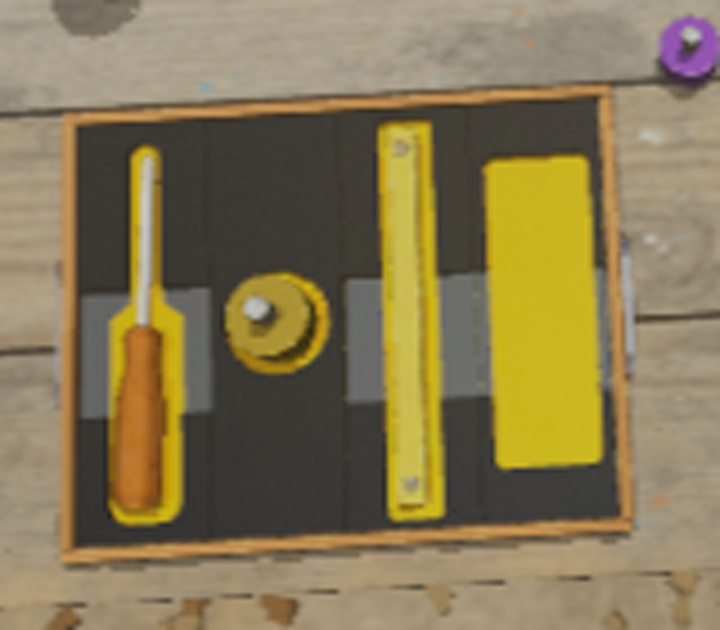

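View pics/s4.png

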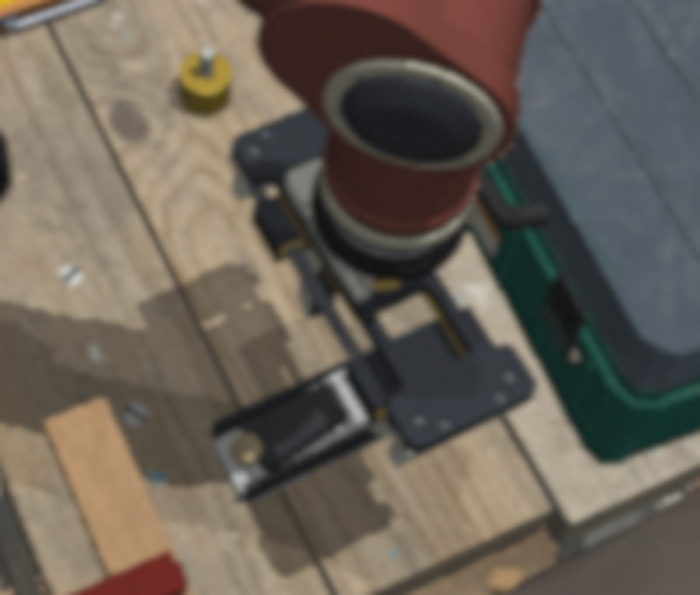

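The three tools lie in their recesses: saw top at 76 mm and rule top at 26 mm, both on the floor. In s4 the fingers straddle the plane, clear of the case.

>>> arm_command([
  {"dx": 0.03,"dy": -0.05,"dz": -0.4,"spin": 0},
  {"dx": 0,"dy": 0,"dz": -0.5,"spin": 0},
  {"dx": 0,"dy": 0,"dz": -0.35,"spin": 0},
  {"dx": 0,"dy": 0,"dz": -0.2,"spin": 0},
  {"dx": 0,"dy": 0,"dz": 0,"spin": 0},
])

```text
t: 24.08
position: [0.5453, -0.3947, 0.0356]
eef_rot: [1.0, 0.016, -0.001, -0.001]
wrist_force: [-0.3, 0.4, 0.4]
gripper_width: 0.729
grasp_force: 0.0
```

>>> arm_command([
  {"dx": 0,"dy": 0,"dz": 0,"spin": 0},
  {"dx": 0,"dy": 0,"dz": 0,"spin": 0},
  {"dx": 0,"dy": 0,"dz": 0,"spin": 0},
  {"dx": 0,"dy": 0,"dz": 0,"spin": 0},
  {"dx": 0,"dy": 0,"dz": 0,"spin": 0},
], gripper=0)

```text
t: 24.7
position: [0.546, -0.3924, 0.0372]
eef_rot: [1.0, 0.017, -0.0, -0.002]
wrist_force: [-1.2, 5.1, 5.6]
gripper_width: 0.478
grasp_force: 30.0
```

>>> arm_command([
  {"dx": 0,"dy": 0,"dz": 0.2,"spin": 0},
  {"dx": 0,"dy": 0,"dz": 0.3,"spin": 0},
  {"dx": 0,"dy": 0,"dz": 0.3,"spin": 0},
  {"dx": 0,"dy": 0,"dz": 0,"spin": 0},
])

```text
t: 25.2
position: [0.5465, -0.3961, 0.0702]
eef_rot: [1.0, 0.016, 0.001, 0.001]
wrist_force: [-0.0, -0.3, -6.1]
gripper_width: 0.478
grasp_force: 30.0
```

```bash
python3 - <<'E'
from snap import *
s=get_state();print(s["position"],s["wrist_force"],s["torque"])
c=snap("side","s5",(240,220,440,390),3.5);P=world(c);x,y,z=np.moveaxis(P,-1,0)
for lo in np.arange(.47,.63,.02):
    k=(abs(x-lo)<.01)&(abs(y+.393)<.035)&(z>.025)&(z<.09)
    if k.sum()>5: print("%.2f"%lo,np.round([y[k].min(),y[k].max()],4),np.round(np.percentile(z[k],[2,50,98]),4),k.sum())
E
```

```text
[ 0.54649539 -0.39614334  0.07020541] [-0.02893735 -0.29962034 -6.06024105] [-0.01687922  0.01683446  0.02464838]
0.47 [-0.4235 -0.3772] [0.035  0.0428 0.0627] 188
0.49 [-0.423  -0.3758] [0.0362 0.0598 0.0649] 288
0.51 [-0.4223 -0.3753] [0.0376 0.0632 0.0702] 272
0.53 [-0.4277 -0.3632] [0.0368 0.0624 0.0736] 238
0.55 [-0.4194 -0.3736] [0.0349 0.0633 0.0844] 32
0.59 [-0.4181 -0.3759] [0.0404 0.0473 0.064 ] 27
0.61 [-0.4182 -0.3729] [0.0476 0.0593 0.0634] 12
0.63 [-0.4174 -0.3739] [0.0385 0.045  0.062 ] 19
```

View pics/s5.png

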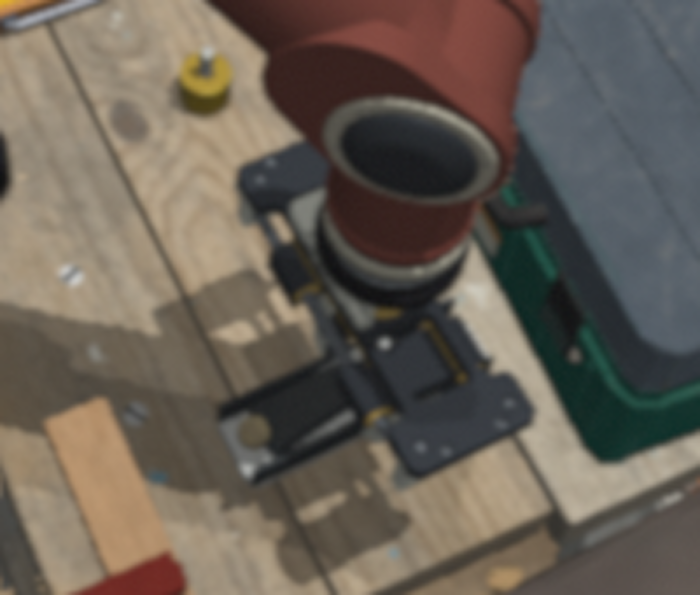

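The plane is lifted level and held square. Carrying it over the saws to its recess.

>>> arm_command([
  {"dx": 0,"dy": 0.1,"dz": 0.5,"spin": 0},
  {"dx": 0,"dy": 0.4,"dz": 0.7,"spin": 0},
  {"dx": -0.2,"dy": 0.7,"dz": 0.3,"spin": -0.1},
  {"dx": -0.2,"dy": 0.9,"dz": 0,"spin": -0.1},
  {"dx": -0.2,"dy": 1,"dz": 0,"spin": -0.1},
  {"dx": -0.2,"dy": 1,"dz": 0,"spin": 0},
  {"dx": -0.2,"dy": 1,"dz": 0,"spin": 0},
  {"dx": -0.2,"dy": 1,"dz": 0,"spin": 0},
])

```text
t: 26.25
position: [0.498, -0.1494, 0.1301]
eef_rot: [1.0, 0.001, 0.001, -0.0]
wrist_force: [0.6, 0.1, -7.2]
gripper_width: 0.476
grasp_force: 30.0
```

>>> arm_command([
  {"dx": 0,"dy": 1,"dz": 0,"spin": 0},
  {"dx": 0,"dy": 1,"dz": 0,"spin": 0},
  {"dx": 0,"dy": 0.8,"dz": 0,"spin": 0},
  {"dx": 0,"dy": 0.55,"dz": 0,"spin": 0},
  {"dx": 0,"dy": 0.25,"dz": 0,"spin": 0},
  {"dx": 0,"dy": 0,"dz": -0.5,"spin": 0},
  {"dx": 0,"dy": 0,"dz": -0.5,"spin": 0},
  {"dx": 0,"dy": 0,"dz": 0,"spin": 0},
])

```text
t: 27.25
position: [0.4968, -0.0077, 0.0882]
eef_rot: [1.0, 0.0, -0.001, 0.0]
wrist_force: [-0.5, 0.7, -7.0]
gripper_width: 0.48
grasp_force: 30.0
```

```bash
python3 - <<'E'
from snap import *
s=get_state();print(s["position"],s["eef_rot"])
c=snap("side","s6",(150,80,320,240),3.6);P=world(c);x,y,z=np.moveaxis(P,-1,0)
k=(x>.36)&(x<.62)&(abs(y+.01)<.04)&(z>.055)&(z<.1)
for lo in np.arange(.39,.62,.02):
    q=k&(abs(x-lo)<.01)
    if q.sum()>3: print("%.2f"%lo,np.round([y[q].min(),y[q].max(),x[q].min(),x[q].max()],4),q.sum())
E
```

```text
[ 0.49684122 -0.00771987  0.08816702] [ 9.99999117e-01  1.43822401e-04 -1.30518878e-03  2.03852969e-04]
0.41 [-0.0333  0.0101  0.4187  0.42  ] 10
0.43 [-0.0338  0.0134  0.4201  0.4398] 199
0.45 [-0.0349  0.0132  0.4401  0.4599] 186
0.47 [-0.0345  0.0139  0.4603  0.48  ] 176
0.49 [-0.049  -0.0062  0.4802  0.4998] 53
0.51 [-0.0475 -0.0296  0.5     0.5197] 21
0.53 [-0.0346 -0.029   0.5203  0.5396] 30
0.55 [-0.0339 -0.0289  0.5411  0.5595] 33
0.57 [-0.034   0.001   0.5606  0.5797] 52
```

View pics/s6.png

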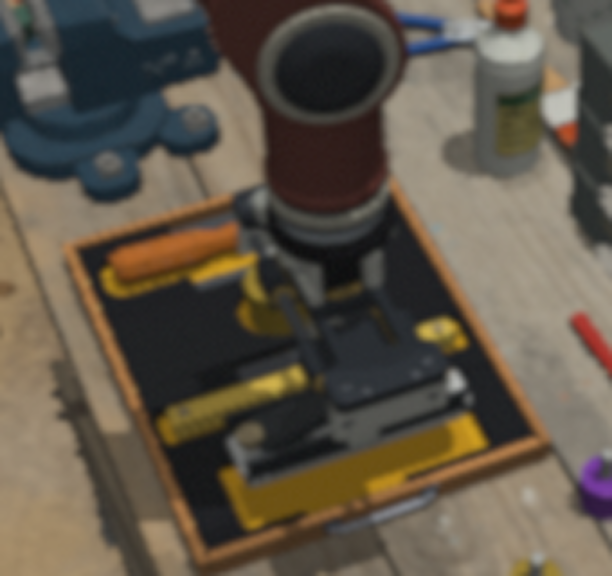

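The plane hangs level above its oblong (s6 px (340,430)). It is centred at x 0.499 and about 2 mm low in y, so I lower it with a small correction.

>>> arm_command([
  {"dx": 0.02,"dy": 0.04,"dz": -0.35,"spin": 0},
  {"dx": 0,"dy": 0,"dz": -0.3,"spin": 0},
  {"dx": 0,"dy": 0,"dz": -0.2,"spin": 0},
  {"dx": 0,"dy": 0,"dz": -0.1,"spin": 0},
  {"dx": 0,"dy": 0,"dz": -0.06,"spin": 0},
  {"dx": 0,"dy": 0,"dz": -0.02,"spin": 0},
  {"dx": 0,"dy": 0,"dz": 0,"spin": 0},
])

```text
t: 28.18
position: [0.4987, -0.0054, 0.0476]
eef_rot: [1.0, 0.001, 0.0, -0.0]
wrist_force: [-0.0, -0.6, -7.3]
gripper_width: 0.482
grasp_force: 30.0
```

>>> arm_command([
  {"dx": 0,"dy": 0,"dz": -0.03,"spin": 0},
  {"dx": 0,"dy": 0,"dz": -0.02,"spin": 0},
  {"dx": 0,"dy": 0,"dz": 0,"spin": 0},
])

```text
t: 28.55
position: [0.4987, -0.0054, 0.0461]
eef_rot: [1.0, 0.001, 0.0, -0.0]
wrist_force: [-1.7, -0.4, 2.1]
gripper_width: 0.478
grasp_force: 30.0
```

>>> arm_command([
  {"dx": 0,"dy": 0,"dz": 0,"spin": 0},
  {"dx": 0,"dy": 0,"dz": 0,"spin": 0},
  {"dx": 0,"dy": 0,"dz": 0,"spin": 0},
  {"dx": 0,"dy": 0,"dz": 0.3,"spin": 0},
  {"dx": 0,"dy": 0,"dz": 0.8,"spin": 0},
  {"dx": 0,"dy": -0.2,"dz": 1,"spin": 0},
  {"dx": 0,"dy": -0.7,"dz": 0.8,"spin": 0},
  {"dx": 0,"dy": -1,"dz": 0,"spin": 0},
], gripper=56)

```text
t: 29.55
position: [0.5007, -0.0812, 0.1649]
eef_rot: [1.0, 0.002, 0.004, 0.0]
wrist_force: [0.6, -0.8, -0.1]
gripper_width: 0.603
grasp_force: 0.0
```

>>> arm_command([
  {"dx": 0,"dy": -1,"dz": 0,"spin": 0},
  {"dx": 0,"dy": -1,"dz": 0,"spin": 0},
  {"dx": 0,"dy": -1,"dz": 0,"spin": 0},
  {"dx": 0,"dy": -1,"dz": 0,"spin": 0},
  {"dx": 0,"dy": -0.6,"dz": 0,"spin": 0},
  {"dx": 0,"dy": -0.2,"dz": 0,"spin": 0},
  {"dx": 0,"dy": 0,"dz": 0,"spin": 0},
  {"dx": 0,"dy": 0,"dz": 0,"spin": 0},
])

```text
t: 30.55
position: [0.4989, -0.2715, 0.1615]
eef_rot: [1.0, 0.002, 0.0, -0.001]
wrist_force: [-0.4, -0.2, 0.4]
gripper_width: 0.606
grasp_force: 0.0
```

```bash
python3 - <<'E'
from snap import *
c=snap("top","t7",(130,170,290,310),4.5);P=world(c);x,y,z=np.moveaxis(P,-1,0)
print("plane",rect(P,(abs(y+.006)<.034)&(abs(x-.5)<.1)&(z>.025)))
print(get_state()["position"])
E
```

```text
plane n857 c [498.   -5.6] size [153.6  45.3] longaxis -0.1deg z50 39.8 z98 49.6 mean [493.5  -5.7]
[ 0.49891485 -0.27153019  0.16149174]
```

View pics/t7.png

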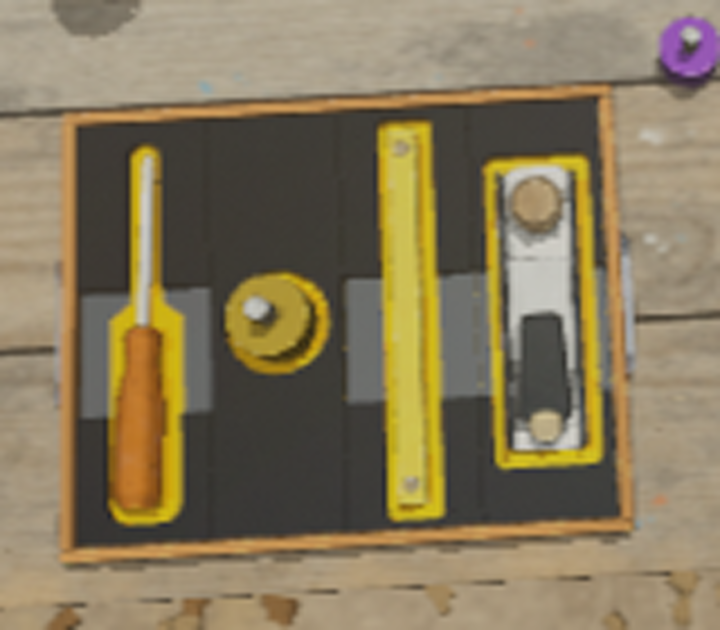

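All four tools lie in their own recesses with yellow showing all round: screwdriver (140,400), saw (272,318), rule (408,320) and plane (543,310). The plane's top is at 49.6 mm, so it is down on the floor, and the robot is clear.

```bash
python3 -c "
from cell import *
print(hand_in())"
```

```text
the job is handed in; nothing more can be done
None
```

The screwdriver, hole saw, folding rule and block plane each lie in their own recess, the right way round and down on the yellow floor; all are released, the pencil and glue bottle were left alone, and the job was handed in at about 31 s.

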